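# Close a plaster press mould on its sprung bed

## Task

Close the plaster mould: take the long cover by the bar on its top, squeezing the brittle plaster gently (about 20 N of grip is plenty, never over 30 N), and lower it without a bump onto the lower half in the sprung jig so that both dowels enter their holes, big dowel in big hole, and the two faces meet flush. Then press the closed pair down until the sprung bed has sunk about halfway through its 12 mm travel, never ramming it down to its stop, and finish while holding it there: keep hold of the bar and keep pressing, do not let go. Leave the short cover, which belongs to another mould, and everything else on the bench where it is.

Things in the scene. Friction and masses are not known exactly. Their poses are not given: they have to be found in the camera images.
- cover: Long cover, off-white plaster, up to 0.7 kg: slab 160 (x) x 90 (y) x 30 mm, on it a central grip bar 80 (x) x 26 (y) x 40 mm high. Through holes on its x axis: 16.5 mm wide at x = +60 mm, 11.5 mm at x = -60 mm. Lies bar up, left or right of the jig, x within 0.6 rad of straight away from the robot. Origin: centre of the underside. Best gripped across the bar, fingertips just above the slab.
- short_cover: A shorter cover of the same plaster, for another mould, which does not fit: slab 120 x 90 x 30 mm, bar 50 x 26 x 40 mm high, holes 84 mm apart. It lies on the other side of the jig. Leave it alone. Origin: centre of its underside.
- jig: Sprung jig, fixed: plywood base 240 (x) x 150 (y) x 18 mm; above it, on springs, a brown platen 180 x 100 x 12 mm with the lower mould half, a plaster block 160 (x) x 90 (y) x 34 mm, hollow in its top. Highest are the dowel tips, 98 mm above the bench. Origin: centre of the base's underside; x points to the big dowel's end, within 0.35 rad of straight away from the robot.
- seat (a point): Centre of the lower half's flat top face, 80 mm above the bench with the bed up; sinks with the bed; axes as the jig's. On this face stand two dowels: 14 mm thick at x = +60 mm, 9 mm thick at x = -60 mm, 18 mm tall, the top 8 mm tapered to under half the width. With the mould closed the cover's origin is here and its axes match.
- bed (a joint): How far the sprung bed has sunk, in m: 0 up, 0.012 at its bottom stop. It stays up under the cover's own weight (it starts to sink at a load of 8 N) and then gives 1 mm for each further 2 N, so a load of 20 N on it sinks it 6 mm.
- brick: A red brick lying flat, 95 x 200 x 57 mm, beyond and to the left of the jig. Bystander. Origin: centre of its underside.
- bowl: A terracotta bowl, 160 mm across, 75 mm high, beyond the jig. Bystander. Origin: centre of its underside.
- tub: A small clear tub with a blue lid, 98 mm across, 58 mm high, beyond and to the right. Bystander. Origin: centre of its underside.
- brush: A brush 190 mm long lying between the robot and the jig, to the left. Bystander. Origin: centre of its underside.
- spatula: A spatula 200 mm long lying between the robot and the jig, to the right. Bystander. Origin: centre of its underside.
- offcut: A piece of brick, 70 x 90 x 50 mm, beyond and to the left of the jig. Bystander. Origin: centre of its underside.

How it is judged (in metres and radians):
On the way:
1. the long cover is lifted clear of the bench and of the jig (height (world z) of cover above 0.03 m and contact force between cover and jig below 0.1 N and contact force between the fingers and cover above 1 N), for 0.2 s.
At the end, for the whole second after the job is handed in: The long cover sits on the lower half (within 3 mm sideways and in height, tilt under 0.04 rad, long axes within 0.06 rad), still held; the push keeps the bed 3 to 9.5 mm down with over 10 N between the halves, at rest; all else within 30 mm of its start (horizontal distance between cover and seat below 0.003 m and z of cover in the frame of seat between -0.003 and 0.003 m and angle between the z axis of cover and the z axis of seat, either way round below 0.04 rad and angle between the x axis of cover and the x axis of seat, either way round below 0.06 rad and value of joint bed between 0.003 and 0.0095 m and contact force between cover and jig above 10 N and contact force between the fingers and cover above 3 N and linear speed of cover below 0.02 m/s and distance of each of short_cover, brick, bowl, tub, brush, spatula, offcut from where it was at the start of the episode below 0.03 m); the arm keeps its last pose, push and grip.
It fails at once if the plaster is squeezed too hard (both fingers together over 85 N on the long cover) (contact force between the fingers and cover above 85 N).
It fails at once if the cover is banged or rammed onto the jig (over 45 N between them) (contact force between cover and jig above 45 N).
It fails at once if the bed is rammed down to its stop (sunk over 11.5 mm) (value of joint bed above 0.0115 m).
It fails at once if the short cover or a bystander is disturbed (moved more than 30 mm) (distance of any of short_cover, brick, bowl, tub, brush, spatula, offcut from where it was at the start of the episode above 0.03 m).
It also fails if it takes over 42 s, if anything falls off the work surface, if the arm or the gripper's body presses on something with over 40 N, if the wrist force passes 120 N, or if a joint passes its speed limit or range.

## Robot

A 6-joint arm with a two-finger parallel gripper is mounted at the origin on the work surface. World frame = base frame: x ahead of the robot, y to its left, z up, the work surface at z = 0. Lengths are in m, angles in degrees, forces in N, time in s.
With the tool pointing down it reaches from about 0.4 to 0.825 m from the base axis. Payload 7 kg.
Tool frame: the origin (TCP) lies midway between the tips of the shut fingers; the grasp point (between the pads) lies 19 mm behind it; z points along the fingers, y is the line along which they close (so a half turn about z gives the same grasp; the last joint's range is limited). The gripper opens to 88 mm and grips with 3 to 60 N. Pads are 19 mm wide; open, the fingers measure 130 mm over their backs; the gripper's body (78 mm by 193 mm) begins 47 mm behind the grasp point.
Start: joints at [-53.222, 20.546, 0.682, 0, -70.136, -16.507], TCP at [0.234, -0.633, 0.227] pointing down, gripper open.
Joint ranges: [-176.03, 176.03], [-82.01, 121.73], [-58.28, 71.71], [-173.87, 95.51], [-174.79, -0.11], [-173.66, 173.66]. Speed limits (degrees/s): [136.94, 136.94, 172.46, 180, 180, 180].

## Interface

Orientations are given as [roll, pitch, yaw] about the fixed x, y, z axes, in that order (R = Rz(yaw) Ry(pitch) Rx(roll)).
In Python, from plant import * gives the robot as it stands.
- The arm moves only by the tool move_arm, never from a script. Its argument "commands" is a list of rows, each a list of 7 numbers: the shift along the world's x, y, z in mm, then the turn, a rotation vector about the world's x, y, z in degrees, then the opening in per cent of the stroke, from 0 (shut) to 100 (fully open). In form: [[x, y, z, rx, ry, rz, fingers], ...]. A call has 1 to 20 rows; each row shifts and turns the commanded pose from where the row before left it; what a row does not reach is not made up. A row lasts 1/10 s, in which the tool goes at most 50 mm and 8.59 degrees, less where a joint would pass 70% of its speed; a pose out of reach is approached as far as the arm can. A call with a gripper value outside its range is refused whole. The fingers move at their own pace and stop on an object; "squeeze" is the grip in N (left out, the last holds). Time passes only in rows, so rows that do not move let the fingers close. It gives the time, the measured TCP pose, the force and the opening at its end, in the units of the state.
- get_state(): the state, without advancing time (a new reading comes with each control period).
- capture(name): name is "side" or "top" or "wrist"; returns a dict with "frame" (420x560x3 uint8, blue, green, red), "camera_matrix" (3x3 intrinsics, pixels), "world_to_cam" (4x4, takes a point from world to camera coordinates); the wrist camera has in their place "tool_from_camera" (4x4, takes a point from camera to tool coordinates, whose origin is the TCP and whose axes are the flange's). Camera axes: x right, y up, looking along -z (the intrinsics and any distortion apply to the point x, -y, -z); pixel columns grow to the right and rows downward; lengths in m; the calibration is good to about 2 mm. A picture is of the moment at which its call begins: read the wrist's pose just before it. There is no depth.
- close_job(): hands the job in, once; it reports no verdict.
The state is a dict: "time_s": time; "joints": joint angles; "qd": joint speeds; "joint_torque": joint torques, N m; "tcp_pos": TCP position; "eef_rot": TCP orientation; "contact_force": force on the tool from outside, world axes, zero at the start; "moment": the same for the moment, N m; "gripper_width": finger opening in m.
Only numpy, scipy, OpenCV 4.12 (cv2) and the standard library are available. Lean on these libraries where they do the work, as an engineer would, in place of code of your own. Each camera call takes 0.05 s, during which the arm holds its last target. There are 200 camera calls.

## Working session

There is one attempt and no reset: what is moved stays moved. The work goes in short steps, Python scripts to look and compute and a tool call to move; the robot and the scene stay as the last step left them, time stands still between calls to the robot, and variables do not carry over. Pictures are saved under pics/ and viewed, on a budget of 10 in all, crops included, one or two more only if the job needs it, and the job is handed in when it is done.

Besides the shell and the picture viewer there is one more tool, called after "Request:" by a JSON object that holds its "name" and its "arguments", one argument or row to a line. move_arm: Moves the arm, as the interface text tells. Its arguments: {"type":"object","properties":{"commands":{"type":"array"},"squeeze":{"type":"number"}},"required":["commands"]}

```bash
ls; mkdir -p pics; python3 - <<'E'
from plant import *
import cv2
s=get_state();print({k:s[k] for k in('time_s','tcp_pos','eef_rot','contact_force','gripper_width')})
for n in('top','side'):
    c=capture(n);cv2.imwrite(f'pics/{n}0.png',cv2.resize(c['frame'],(800,600),interpolation=cv2.INTER_CUBIC))
    cv2.imwrite(f'pics/raw_{n}0.png',c['frame']);print(c['camera_matrix'],c['world_to_cam'],[k for k in c])
    import pickle;c.pop('frame');pickle.dump(c,open(f'cal_{n}.pkl','wb'))
E
```

```text
pics
{'time_s': 0.0, 'tcp_pos': array([ 0.23365249, -0.63274485,  0.22561748]), 'eef_rot': array([ 1.79906344e+02, -8.14238060e-03, -1.59737587e+02]), 'contact_force': array([-0.48444602, -0.50414559, -0.0289173 ]), 'gripper_width': 0.08780271471612651}
[[421.45022503   0.         275.64684118]
 [  0.         421.45022503 216.62015078]
 [  0.           0.           1.        ]] [[-1.53512450e-01 -9.88146417e-01 -7.65409699e-04  7.72014870e-02]
 [ 9.68119330e-01 -1.50556231e-01  2.00194367e-01 -5.80740788e-01]
 [-1.97936584e-01  2.99913198e-02  9.79755903e-01 -9.37745964e-01]
 [ 0.00000000e+00  0.00000000e+00  0.00000000e+00  1.00000000e+00]] ['frame', 'camera_matrix', 'world_to_cam']
[[416.25288896   0.         277.97526937]
 [  0.         416.25288896 211.94237104]
 [  0.           0.           1.        ]] [[-0.99616023 -0.08606236 -0.0160642   0.5745767 ]
 [ 0.04289914 -0.6397846   0.76735606 -0.08403532]
 [-0.0763181   0.76372045  0.64101998 -0.86174608]
 [ 0.          0.          0.          1.        ]] ['frame', 'camera_matrix', 'world_to_cam']
```

View pics/top0.png

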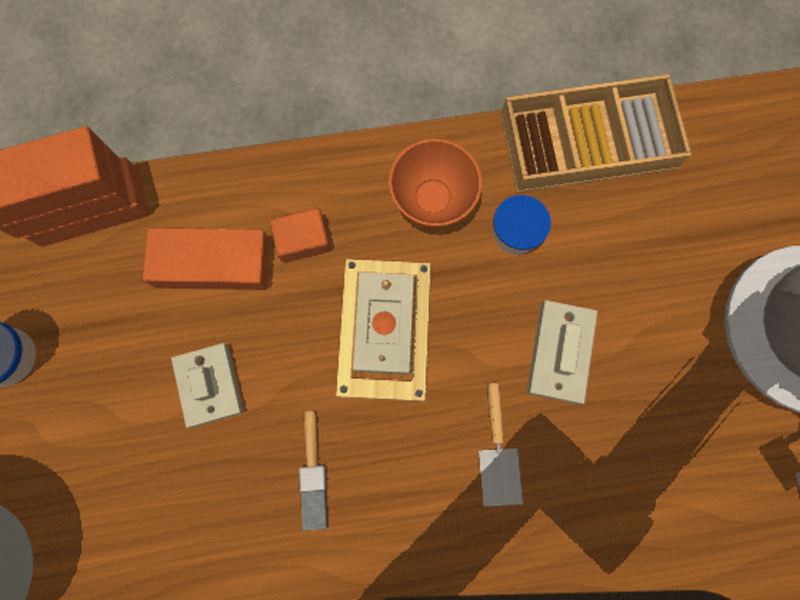

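View pics/side0.png

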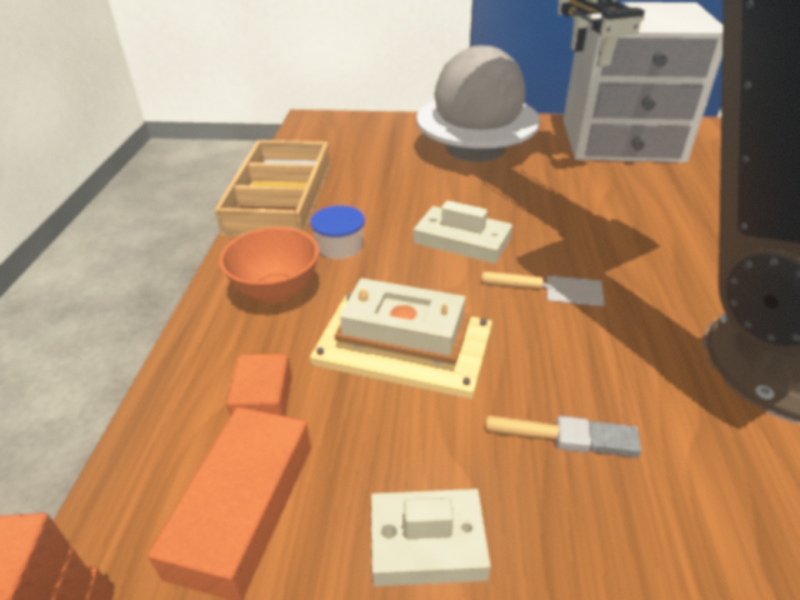

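The top view shows the long cover right of the jig (centre about 563,352), the jig at about (385,325) with its big dowel at the far end (386,284) and small at (382,358), and the short cover on the left. I'll enlarge it.

```bash
python3 - <<'E'
import cv2
i=cv2.imread('pics/raw_top0.png')[175:290,225:425]
cv2.imwrite('pics/crop0.png',cv2.resize(i,None,fx=4,fy=4,interpolation=cv2.INTER_CUBIC))
E
```

```text
(no output)
```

View pics/crop0.png

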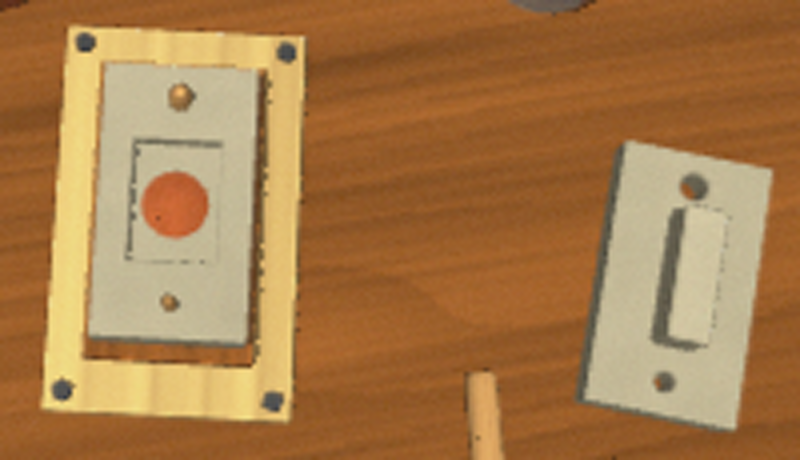

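```bash
cat > h.py <<'E'
import numpy as np,pickle
from scipy.optimize import least_squares
cal={n:pickle.load(open(f'cal_{n}.pkl','rb')) for n in('top','side')}
def proj(c,P):
    T=c['world_to_cam'];q=np.asarray(P)@T[:3,:3].T+T[:3,3];K=c['camera_matrix']
    return np.c_[K[0,0]*q[:,0]/-q[:,2]+K[0,2],K[1,1]*-q[:,1]/-q[:,2]+K[1,2]]
def place(p,L):
    c,s=np.cos(p[2]),np.sin(p[2]);L=np.asarray(L,float)
    return np.c_[p[0]+c*L[:,0]-s*L[:,1],p[1]+s*L[:,0]+c*L[:,1],L[:,2]]
def fit(c,L,px,p0):
    r=least_squares(lambda p:(proj(c,place(p,L))-px).ravel(),p0,loss='soft_l1')
    return r.x,(proj(c,place(r.x,L))-px)
E
python3 - <<'E'
from h import *
np.set_printoptions(precision=4,suppress=True)
raw=lambda a:(np.array(a)+.5)/4-.5+[225,175]
def box(a,b,z):return [[a,b,z],[a,-b,z],[-a,-b,z],[-a,b,z]]
J=box(.08,.045,.08);B=box(.12,.075,.018)
print('block',*fit(cal['top'],J,raw([(105,66),(260,70),(246,345),(89,338)]),[.6,0,0]))
print('base',*fit(cal['top'],B,raw([(70,27),(305,38),(290,422),(42,410)]),[.6,0,0]))
print('dowels',*fit(cal['top'],[[.06,0,.08],[-.06,0,.08]],raw([(179,100),(168,305)]),[.6,0,0]))
print('cover',*fit(cal['top'],box(.08,.045,.03)+[[.06,0,.03],[-.06,0,.03]],raw([(627,142),(773,170),(736,430),(586,401),(694,187),(664,381)]),[.6,-.2,0]))
print('bartop',*fit(cal['top'],box(.04,.013,.07),raw([(688,206),(728,212),(708,348),(669,342)]),[.6,-.2,0]))
E
```

```text
block [ 0.5639  0.0074 -0.2013] [[ 0.0597 -0.3222]
 [-0.2987  0.4235]
 [ 0.33    0.0201]
 [-0.0946 -0.0997]]
base [ 0.5646  0.0072 -0.2051] [[-0.56   -0.4708]
 [ 0.4913 -0.2922]
 [ 0.3454  0.4455]
 [-0.2944  0.22  ]]
dowels [ 0.5648  0.0081 -0.2032] [[-0.0015  0.0325]
 [ 0.0015 -0.0309]]
cover [ 0.4778 -0.2852 -0.356 ] [[-0.2205 -0.2064]
 [-0.0991  0.0308]
 [ 0.0329  0.1688]
 [-0.2059 -0.2861]
 [ 0.13    0.0511]
 [ 0.3717  0.2237]]
bartop [ 0.4766 -0.2844 -0.3448] [[-0.6841 -0.1995]
 [ 0.4251  0.3861]
 [ 0.9363  0.2306]
 [-0.5991 -0.4242]]
```

Request:
{"name": "move_arm", "arguments": {
  "commands": [
    [6,20,5,0,0,-2,100],
    [10,32,5,0,0,-3.3,100],
    [10,32,5,0,0,-3.3,100],
    [10,32,5,0,0,-3.3,100],
    [10,32,5,0,0,-3.3,100],
    [14,32,0,0,0,-3.3,100],
    [26,26,0,0,0,-3.3,100],
    [26,26,0,0,0,-3.3,100],
    [26,26,0,0,0,-3.3,100],
    [26,26,0,0,0,-3.3,100],
    [26,26,0,0,0,-3.3,100],
    [26,22,0,0,0,-3.3,100],
    [18,12,0,0,0,-1.7,100],
    [10,4,0,0,0,-0.6,100],
    [0,0,0,0,0,0,100],
    [0,0,0,0,0,0,100]
  ]
}}

```text
time_s: 1.7
tcp_pos: [0.4773, -0.2854, 0.2512]
eef_rot: [-180.0, -0.1, 159.7]
contact_force: [0.2, 0.5, -0.3]
gripper_width: 0.0876
```

```bash
cat > w.py <<'E'
from plant import *
import cv2,pickle,sys
s=get_state();c=capture('wrist');n=sys.argv[1]
cv2.imwrite(f'pics/w_{n}.png',c['frame'])
pickle.dump((s,c),open(f'w_{n}.pkl','wb'));print(s['tcp_pos'],s['eef_rot'])
E
python3 w.py cover; python3 -c "
import pickle;s,c=pickle.load(open('w_cover.pkl','rb'));print(c['tool_from_camera'],c['camera_matrix'])"
```

```text
[ 0.47734706 -0.28538421  0.25119697] [-1.79996109e+02 -5.20863992e-02  1.59699727e+02]
[[ 9.11704563e-05  9.61441608e-01  2.75009137e-01  7.43144332e-02]
 [ 9.99999274e-01 -4.18088404e-04  1.13013408e-03  2.98695683e-04]
 [ 1.20153606e-03  2.75008834e-01 -9.61440949e-01 -1.58130131e-01]
 [ 0.00000000e+00  0.00000000e+00  0.00000000e+00  1.00000000e+00]] [[365.01693815   0.         274.71208396]
 [  0.         365.01693815 201.9361985 ]
 [  0.           0.           1.        ]]
```

Request:
{"name": "move_arm", "arguments": {
  "commands": [
    [4,12,10,0,0,0.5,100],
    [8,28,10,0,0,0.9,100],
    [8,28,10,0,0,0.9,100],
    [8,28,10,0,0,0.9,100],
    [9,28,10,0,0,0.9,100],
    [9,28,0,0,0,0.9,100],
    [9,28,0,0,0,0.9,100],
    [9,28,0,0,0,0.9,100],
    [9,28,0,0,0,0.9,100],
    [7,28,0,0,0,0.8,100],
    [4,18,0,0,0,0.2,100],
    [3,11,0,0,0,0,100],
    [0,0,0,0,0,0,100],
    [0,0,0,0,0,0,100]
  ]
}}

```text
time_s: 3.15
tcp_pos: [0.5646, 0.0074, 0.3017]
eef_rot: [-180.0, -0.0, 168.4]
contact_force: [0.3, -0.8, 0.5]
gripper_width: 0.0878
```

```bash
python3 w.py jig; python3 - <<'E'
import cv2
for n in('cover','jig'):
    cv2.imwrite(f'pics/wv_{n}.png',cv2.resize(cv2.imread(f'pics/w_{n}.png'),(800,600),interpolation=cv2.INTER_CUBIC))
E
```

```text
[0.56464657 0.00737908 0.30169856] [-1.79992722e+02 -1.66051920e-03  1.68359843e+02]
```

View pics/wv_cover.png

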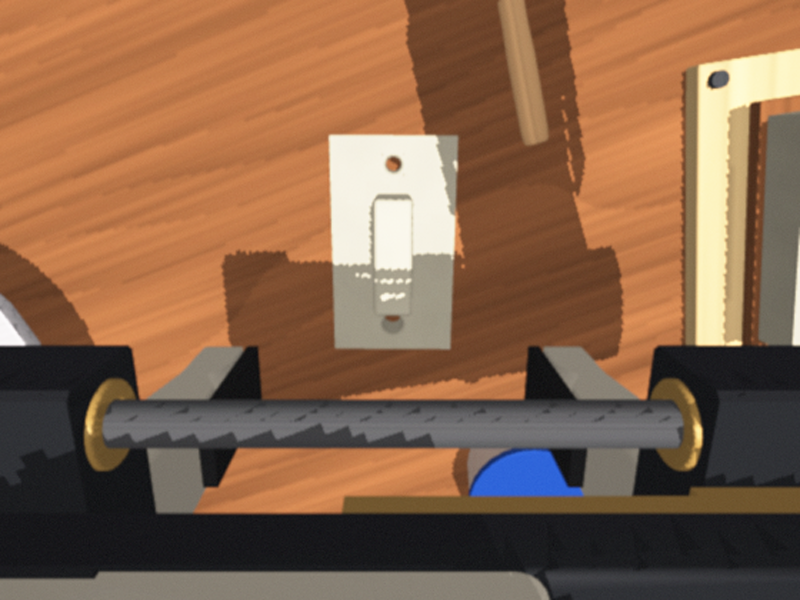

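View pics/wv_jig.png

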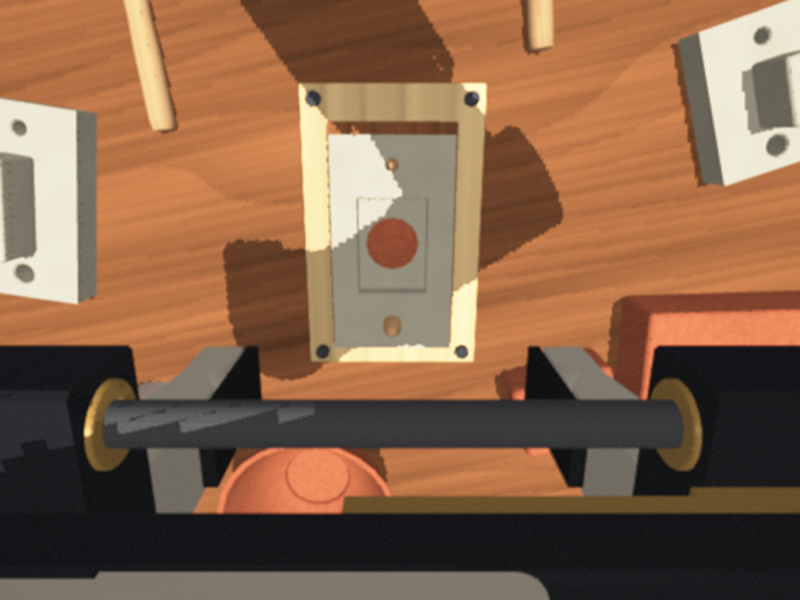

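Wrist view 1: the long cover fits at corners (330,135),(458,135),(450,349),(336,349). Wrist view 2: the jig's block face is almost identically placed, with the small dowel at (392,164) and the big one at (392,326). I'll enlarge both side by side.

```bash
python3 - <<'E'
import cv2,numpy as np
f=lambda n:cv2.resize(cv2.imread(f'pics/w_{n}.png')[85:255,220:330],None,fx=3.5,fy=3.5,interpolation=cv2.INTER_CUBIC)
cv2.imwrite('pics/pair.png',np.hstack([f('cover'),f('jig')]))
E
```

```text
(no output)
```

View pics/pair.png

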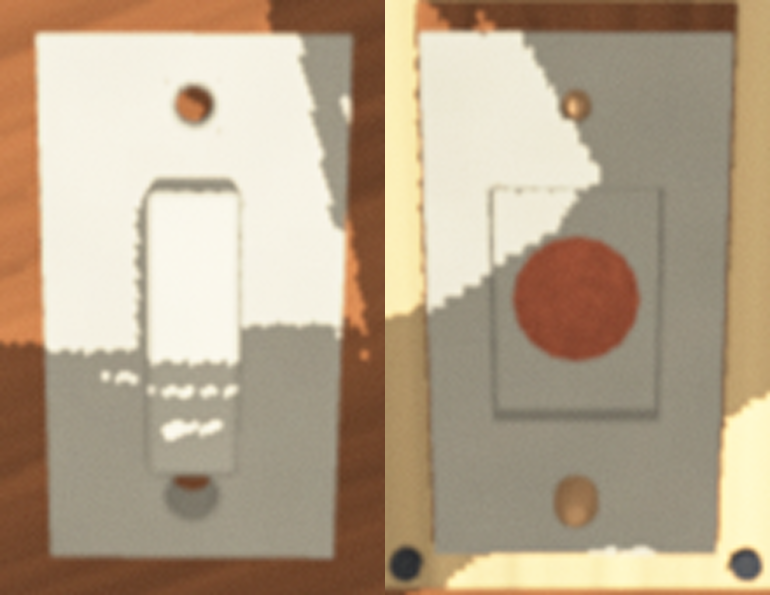

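```bash
cat >> h.py <<'E'
from scipy.spatial.transform import Rotation as R
def wcal(s,c):
    T=np.eye(4);T[:3,:3]=R.from_euler('xyz',s['eef_rot'],degrees=True).as_matrix();T[:3,3]=s['tcp_pos']
    return dict(world_to_cam=np.linalg.inv(T@c['tool_from_camera']),camera_matrix=c['camera_matrix'])
E
python3 - <<'E'
from h import *
np.set_printoptions(precision=4,suppress=True)
raw=lambda a,o=0:(np.array(a)-[o,0]+.5)/3.5-.5+[220,85]
def box(a,b,z):return [[-a,-b,z],[-a,b,z],[a,b,z],[a,-b,z]]
C=wcal(*pickle.load(open('w_cover.pkl','rb')));J=wcal(*pickle.load(open('w_jig.pkl','rb')))
print('cover',*fit(C,box(.08,.045,.03),raw([(36,33),(353,35),(334,557),(51,556)]),[.5,-.3,-.3]))
print('bar',*fit(C,box(.04,.013,.07),raw([(146,191),(240,191),(237,472),(149,472)]),[.5,-.3,-.3]))
print('hole',*fit(C,[[-.06,0,.03],[.06,0,.03]],raw([(194,104),(192,496)]),[.5,-.3,-.3]))
print('jig',*fit(J,box(.08,.045,.08),raw([(418,31),(733,33),(716,551),(435,550)],385),[.5,0,-.2]))
print('dowel tips',*fit(J,[[-.06,0,.098],[.06,0,.098]],raw([(575,103),(577,485)],385),[.5,0,-.2]))
E
```

```text
cover [ 0.4796 -0.2862 -0.3582] [[ 0.1757  0.0883]
 [-0.1275 -0.1125]
 [-0.176   0.0289]
 [ 0.1222 -0.0207]]
bar [ 0.4789 -0.286  -0.3542] [[-0.6854 -0.8669]
 [ 0.6844 -0.8648]
 [ 0.6778  1.1574]
 [-0.6779  1.148 ]]
hole [ 0.4791 -0.2861 -0.3592] [[-0.0002  0.0444]
 [ 0.0003 -0.0527]]
jig [ 0.566   0.0062 -0.2044] [[-0.0594 -0.2893]
 [ 0.1757 -0.7399]
 [ 0.0475  0.6008]
 [-0.1784  0.7462]]
dowel tips [ 0.5642  0.0068 -0.1986] [[-0.0038 -1.4669]
 [ 0.0037  6.525 ]]
```

Request:
{"name": "move_arm", "arguments": {
  "commands": [
    [-3,-12,0,0,0,-0.4,100],
    [-8,-28,-5,0,0,-0.8,100],
    [-8,-28,-10,0,0,-0.8,100],
    [-9,-30,-15,0,0,-0.9,100],
    [-9,-30,-15,0,0,-0.9,100],
    [-9,-30,-15,0,0,-0.9,100],
    [-9,-30,-20,0,0,-0.9,100],
    [-9,-30,-20,0,0,-0.9,100],
    [-9,-30,-20,0,0,-0.9,100],
    [-7,-25,-20,0,0,-0.9,100],
    [-4,-14,-20,0,0,-0.5,100],
    [-2,-6,-20,0,0,0,100],
    [0,0,-20,0,0,0,100],
    [0,0,-20,0,0,0,100],
    [0,0,-15,0,0,0,100],
    [0,0,-12,0,0,0,100],
    [0,0,-10,0,0,0,100],
    [0,0,-6,0,0,0,100],
    [0,0,-4,0,0,0,100],
    [0,0,0,0,0,0,100]
  ]
}}

```text
time_s: 5.2
tcp_pos: [0.4788, -0.2852, 0.0344]
eef_rot: [-180.0, -0.0, 159.6]
contact_force: [-0.2, 0.2, -0.7]
gripper_width: 0.0876
```

Request:
{"name": "move_arm", "arguments": {
  "commands": [
    [0,0,0,0,0,0,40],
    [0,0,0,0,0,0,30],
    [0,0,0,0,0,0,20],
    [0,0,0,0,0,0,15],
    [0,0,0,0,0,0,10],
    [0,0,0,0,0,0,10],
    [0,0,0,0,0,0,10],
    [0,0,0,0,0,0,10]
  ],
  "squeeze": 20
}}

```text
time_s: 6.0
tcp_pos: [0.4788, -0.2852, 0.0345]
eef_rot: [-180.0, -0.0, 159.6]
contact_force: [-0.1, 0.6, -1.1]
gripper_width: 0.0288
```

Request:
{"name": "move_arm", "arguments": {
  "commands": [
    [0,0,0,0,0,0,5],
    [0,0,0,0,0,0,0],
    [0,0,0,0,0,0,0],
    [0,0,0,0,0,0,0]
  ]
}}

```text
time_s: 6.4
tcp_pos: [0.4788, -0.2852, 0.0346]
eef_rot: [-180.0, -0.0, 159.6]
contact_force: [-0.3, -0.8, 0.7]
gripper_width: 0.0254
```

Gripped. Lift gently to well above the dowels.

Request:
{"name": "move_arm", "arguments": {
  "commands": [
    [0,0,3,0,0,0,0],
    [0,0,6,0,0,0,0],
    [0,0,12,0,0,0,0],
    [0,0,18,0,0,0,0],
    [0,0,20,0,0,0,0],
    [0,0,20,0,0,0,0],
    [0,0,20,0,0,0,0],
    [0,0,16,0,0,0,0],
    [0,0,10,0,0,0,0],
    [0,0,5,0,0,0,0],
    [0,0,0,0,0,0,0],
    [0,0,0,0,0,0,0]
  ]
}}

```text
time_s: 7.6
tcp_pos: [0.4783, -0.2849, 0.1638]
eef_rot: [180.0, -0.1, 159.6]
contact_force: [-0.8, 0.6, -5.5]
gripper_width: 0.0261
```

```bash
python3 w.py held; python3 - <<'E'
import cv2
from plant import *
s=get_state();print(s['contact_force'],s['moment'],s['gripper_width'])
cv2.imwrite('pics/wv_held.png',cv2.resize(cv2.imread('pics/w_held.png'),(800,600),interpolation=cv2.INTER_CUBIC))
E
```

```text
[ 0.47834531 -0.28494181  0.16384385] [ 1.79990705e+02 -6.95565126e-02  1.59559674e+02]
[-0.17940109  0.49234169 -5.48854947] [-0.02022007 -0.00971885  0.05285777] 0.0254131525898821
```

View pics/wv_held.png

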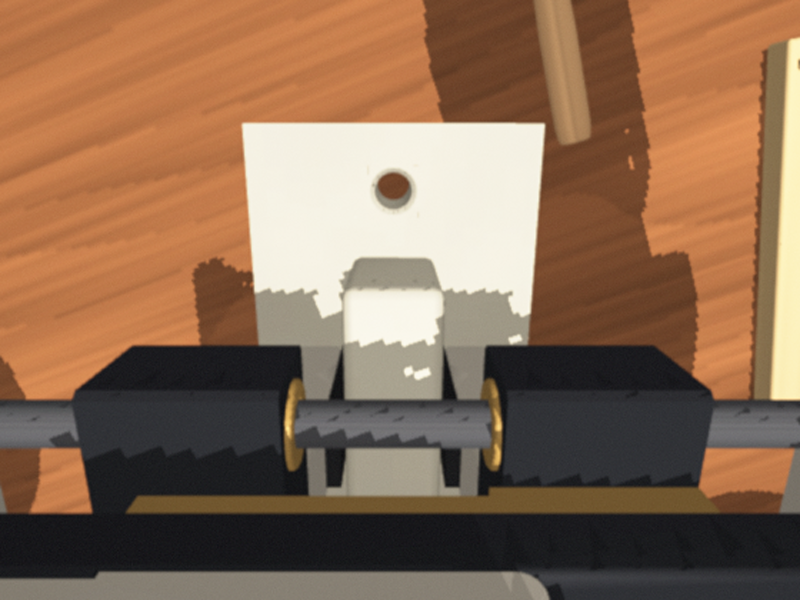

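The held view shows near slab corners at (243,123) and (545,123) and the small hole at (394,190). The cover is square in the fingers, and the load is 5.5 N.

```bash
python3 - <<'E'
from h import *
np.set_printoptions(precision=4,suppress=True)
raw=lambda a:(np.array(a)+.5)/(800/560)-.5
s,c=pickle.load(open('w_held.pkl','rb'));C=wcal(s,c);zt=s['tcp_pos'][2]-.0045
p,r=fit(C,[[-.08,-.045,zt],[-.08,.045,zt],[-.06,0,zt]],raw([(243,123),(545.5,123),(394,190)]),[.48,-.28,-.35]);print(p,r)
def rel(p,s): # object in tool-aligned frame (object x direction = -tool x)
    d=p[:2]-s['tcp_pos'][:2];a=np.radians(s['eef_rot'][2]-180);ca,sa=np.cos(a),np.sin(a)
    return np.array([ca*d[0]+sa*d[1],-sa*d[0]+ca*d[1]]),np.degrees(p[2]-a)
e,da=rel(p,s);print('cover in hand',e*1000,da)
for nm,j in(('wrist',[.566,.0062,-.2044]),('top',[.5643,.0075,-.2030])):
    yaw=j[2]-np.radians(da);R2=np.array([[np.cos(yaw),-np.sin(yaw)],[np.sin(yaw),np.cos(yaw)]])
    print(nm,'tcp target',np.array(j[:2])-R2@e,'yaw',np.degrees(yaw)+180)
# from relative displacement on bench (x only valid)
E
```

```text
[ 0.4793 -0.2847 -0.3568] [[-0.0464 -0.243 ]
 [-0.0207 -0.2176]
 [ 0.0695  0.5516]]
cover in hand [0.8552 0.5449] -0.003101332458778917
wrist tcp target [0.5651 0.0058] yaw 168.29184399998476
top tcp target [0.5634 0.0071] yaw 168.37205809130307
```

Request:
{"name": "move_arm", "arguments": {
  "commands": [
    [2.5,8,0,0,0,0.25,0],
    [5,16,0,0,0,0.5,0],
    [7,24,0,0,0,0.7,0],
    [8,27,0,0,0,0.8,0],
    [9,30,0,0,0,0.9,0],
    [9,30,0,0,0,0.9,0],
    [9,30,0,0,0,0.9,0],
    [9,30,0,0,0,0.9,0],
    [9,30,0,0,0,0.9,0],
    [8,26,0,0,0,0.8,0],
    [6,20,0,0,0,0.6,0],
    [3.5,12,0,0,0,0.4,0],
    [2,8,0,0,0,0.2,0],
    [0,0,-5,0,0,0,0],
    [0,0,-5,0,0,0,0],
    [0,0,-5,0,0,0,0],
    [0,0,-4,0,0,0,0],
    [0,0,0,0,0,0,0],
    [0,0,0,0,0,0,0]
  ]
}}

```text
time_s: 9.55
tcp_pos: [0.5658, 0.0055, 0.1455]
eef_rot: [-180.0, -0.0, 168.3]
contact_force: [0.4, 0.7, -6.1]
gripper_width: 0.0257
```

```bash
python3 w.py over; python3 - <<'E'
import cv2,numpy as np
from plant import *
s=get_state();print(s['contact_force'],s['moment'],s['gripper_width'])
w=cv2.resize(cv2.imread('pics/w_over.png')[75:255,160:390],None,fx=1.74*1.0,fy=1.74,interpolation=cv2.INTER_CUBIC)
h=cv2.resize(cv2.imread('pics/w_over.png')[105:165,235:315],(400,300),interpolation=cv2.INTER_CUBIC)
d=capture('side')['frame'][170:280,200:360]
d=cv2.resize(d,(400,275),interpolation=cv2.INTER_CUBIC)
w=cv2.resize(w,(400,313))
a=np.vstack([w,np.zeros((275,400,3),np.uint8)]);b=np.vstack([h,d,np.zeros((13,400,3),np.uint8)])
cv2.imwrite('pics/over.png',np.hstack([a,b]))
E
```

```text
[0.56579839 0.00545451 0.14553326] [-1.79987926e+02 -5.52363748e-03  1.68298782e+02]
[ 0.20024556 -0.36282618 -4.9933976 ] [-0.0510711   0.01255089 -0.02690244] 0.025822940416913718
```

View pics/over.png

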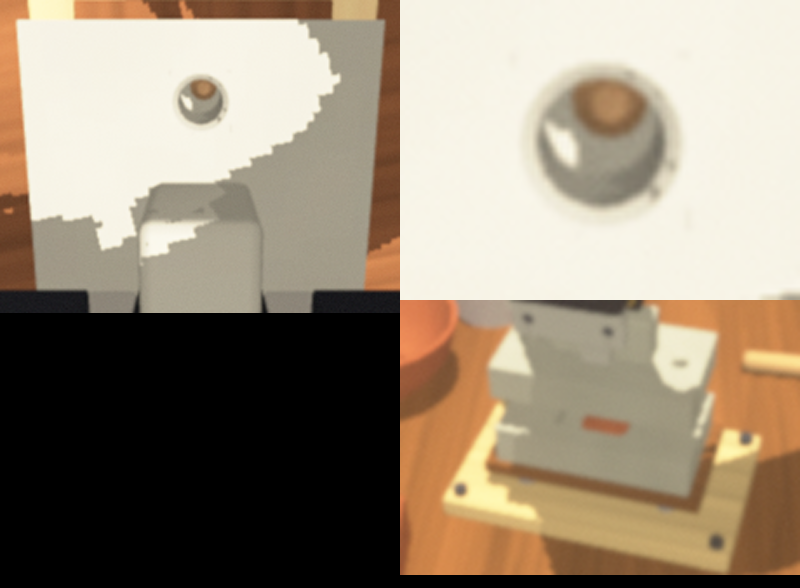

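```bash
python3 - <<'E'
from h import *
np.set_printoptions(precision=4,suppress=True)
s,c=pickle.load(open('w_over.pkl','rb'));C=wcal(s,c);K=C['camera_matrix'];T=np.linalg.inv(C['world_to_cam'])
def bp(px,z):
    d=T[:3,:3]@np.array([(px[0]-K[0,2])/K[0,0],-(px[1]-K[1,2])/K[1,1],-1]);o=T[:3,3];return (o+d*(z-o[2])/d[2])[:2]
raw=lambda x,y:(235+(x-400+.5)/5-.5,105+(y+.5)/5-.5)
h=bp(raw(605,137),.141);t=bp(raw(608,100),.098);print(h,t)
a=np.radians(s['eef_rot'][2]-180);d=(t-h)*1000;print('tip-hole along,lat mm',np.cos(a)*d[0]+np.sin(a)*d[1],-np.sin(a)*d[0]+np.cos(a)*d[1])
p,r=fit(C,[[-.08,-.045,.141],[-.08,.045,.141],[-.06,0,.141]],np.array([(160+(17.5)/1.739-.5,75+20/1.739-.5),(160+385/1.739-.5,75+20/1.739-.5),raw(605,137)]),[.56,0,-.2]);print(p,r)
E
```

```text
[0.5074 0.0181] [0.5073 0.0185]
tip-hole along,lat mm -0.1941433576602308 0.3683073529384466
[ 0.5667  0.0057 -0.2037] [[-0.1225 -0.3239]
 [ 0.4096 -0.4333]
 [-0.2772  1.322 ]]
```

The tip and hole agree within 0.4 mm. Lowering.

Request:
{"name": "move_arm", "arguments": {
  "commands": [
    [0,0,-3,0,0,0,0],
    [0,0,-4,0,0,0,0],
    [0,0,-3,0,0,0,0],
    [0,0,-2,0,0,0,0],
    [0,0,-2,0,0,0,0],
    [0,0,-2,0,0,0,0],
    [0,0,-2,0,0,0,0],
    [0,0,-1,0,0,0,0],
    [0,0,0,0,0,0,0]
  ]
}}

```text
time_s: 10.55
tcp_pos: [0.5658, 0.0058, 0.1264]
eef_rot: [-180.0, -0.0, 168.3]
contact_force: [0.2, 0.5, -5.5]
gripper_width: 0.026
```

Request:
{"name": "move_arm", "arguments": {
  "commands": [
    [0,0,-1,0,0,0,0],
    [0,0,-1.5,0,0,0,0],
    [0,0,-1.5,0,0,0,0],
    [0,0,-1.5,0,0,0,0],
    [0,0,-1.5,0,0,0,0],
    [0,0,-1,0,0,0,0],
    [0,0,-1,0,0,0,0],
    [0,0,0,0,0,0,0]
  ]
}}

```text
time_s: 11.35
tcp_pos: [0.5658, 0.0058, 0.1174]
eef_rot: [-180.0, -0.0, 168.3]
contact_force: [0.4, 0.4, -6.3]
gripper_width: 0.0259
```

Request:
{"name": "move_arm", "arguments": {
  "commands": [
    [0,0,-0.5,0,0,0,0],
    [0,0,-0.5,0,0,0,0],
    [0,0,-0.5,0,0,0,0],
    [0,0,-0.5,0,0,0,0],
    [0,0,-0.5,0,0,0,0],
    [0,0,-0.5,0,0,0,0],
    [0,0,0,0,0,0,0]
  ]
}}

```text
time_s: 12.05
tcp_pos: [0.5659, 0.0058, 0.1146]
eef_rot: [180.0, 0.0, 168.3]
contact_force: [0.6, -0.8, -5.2]
gripper_width: 0.0259
```

Request:
{"name": "move_arm", "arguments": {
  "commands": [
    [0,0,-0.5,0,0,0,0],
    [0,0,-0.5,0,0,0,0],
    [0,0,-0.5,0,0,0,0],
    [0,0,-0.5,0,0,0,0],
    [0,0,0,0,0,0,0]
  ]
}}

```text
time_s: 12.55
tcp_pos: [0.5659, 0.0058, 0.113]
eef_rot: [180.0, 0.0, 168.3]
contact_force: [-5.0, 0.8, 6.1]
gripper_width: 0.0257
```

Request:
{"name": "move_arm", "arguments": {
  "commands": [
    [-0.3,0,-0.2,0,0,0,0],
    [-0.3,0.1,-0.3,0,0,0,0],
    [0,0,-0.5,0,0,0,0],
    [0,0,-0.5,0,0,0,0],
    [0,0,-0.5,0,0,0,0],
    [0,0,0,0,0,0,0]
  ]
}}

```text
time_s: 13.15
tcp_pos: [0.5659, 0.0058, 0.1115]
eef_rot: [180.0, 0.1, 168.3]
contact_force: [-3.8, -0.4, 9.2]
gripper_width: 0.0258
```

Request:
{"name": "move_arm", "arguments": {
  "commands": [
    [-0.3,0,-0.5,0,0,0,0],
    [-0.3,0,-0.5,0,0,0,0],
    [0,0,-0.5,0,0,0,0],
    [0,0,-0.5,0,0,0,0],
    [0,0,-0.3,0,0,0,0],
    [0,0,0,0,0,0,0],
    [0,0,0,0,0,0,0]
  ]
}}

```text
time_s: 13.85
tcp_pos: [0.5659, 0.0058, 0.1099]
eef_rot: [180.0, 0.2, 168.4]
contact_force: [-4.2, -0.2, 11.0]
gripper_width: 0.0261
```

```bash
python3 w.py end; python3 - <<'E'
import cv2,numpy as np
from plant import *
s=get_state();print(s['contact_force'],s['moment'],s['gripper_width'])
d=capture('side')['frame']
cv2.imwrite('pics/raw_side_end.png',d)
d=cv2.resize(d[165:285,195:365],(800,565),interpolation=cv2.INTER_CUBIC)
cv2.imwrite('pics/end.png',d)
E
```

```text
[0.56593391 0.00581972 0.10989948] [1.79976797e+02 1.60989193e-01 1.68357748e+02]
[-2.78167798 -0.19358212 11.88673704] [-0.16715472  1.64841499 -0.02213538] 0.025681511841242538
```

View pics/end.png

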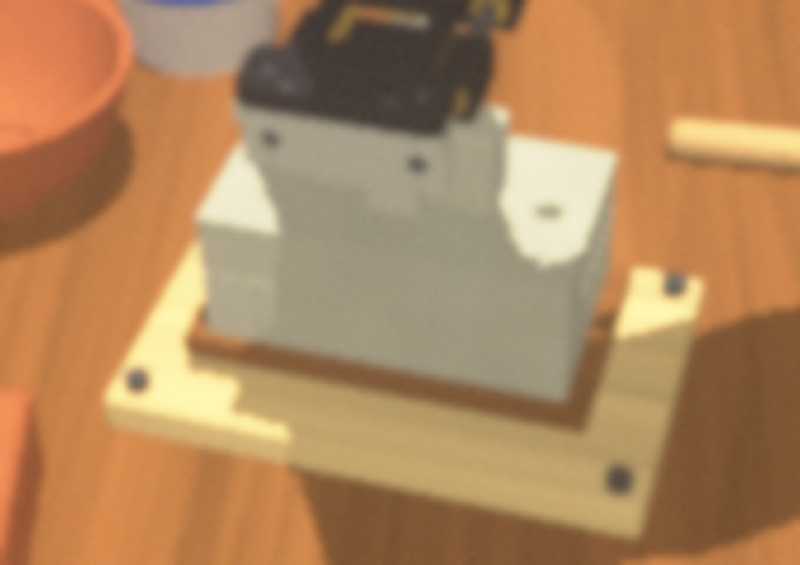

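The side view shows a flush seam with the cover square on the block. The force and the height both put the bed about 4.6 mm down. I'll go to about 6 mm and ease the pitch moment a little.

Request:
{"name": "move_arm", "arguments": {
  "commands": [
    [0,0,-0.4,0,0.15,0,0],
    [0,0,-0.4,0,0.15,0,0],
    [0,0,-0.4,0,0,0,0],
    [0,0,0,0,0,0,0],
    [0,0,0,0,0,0,0],
    [0,0,0,0,0,0,0]
  ]
}}

```text
time_s: 14.55
tcp_pos: [0.5659, 0.0058, 0.1089]
eef_rot: [-180.0, -0.1, 168.4]
contact_force: [-6.1, -0.6, 14.7]
gripper_width: 0.0258
```

```bash
python3 w.py end2; python3 - <<'E'
import cv2,numpy as np
from plant import *
for _ in range(3):
    s=get_state();print(s['time_s'],s['tcp_pos'],s['contact_force'],s['moment'],s['gripper_width'])
w=cv2.resize(cv2.imread('pics/w_end2.png')[60:260,130:420],(800,552),interpolation=cv2.INTER_CUBIC)
cv2.imwrite('pics/end2.png',w)
a=cv2.imread('pics/raw_top0.png').astype(int);b=capture('top')['frame'];cv2.imwrite('pics/top_end.png',b)
E
```

```text
[0.56585012 0.00583735 0.10892076] [-1.79970909e+02 -1.25972142e-01  1.68356413e+02]
14.6 [0.56586024 0.00586176 0.10891872] [-5.65257292  0.14869593 12.93133143] [-0.04813102  1.92066651 -0.03350623] 0.025594553771266813
14.6 [0.56586024 0.00586176 0.10891872] [-5.65257292  0.14869593 12.93133143] [-0.04813102  1.92066651 -0.03350623] 0.025594553771266813
14.6 [0.56586024 0.00586176 0.10891872] [-5.65257292  0.14869593 12.93133143] [-0.04813102  1.92066651 -0.03350623] 0.025594553771266813
```

View pics/end2.png

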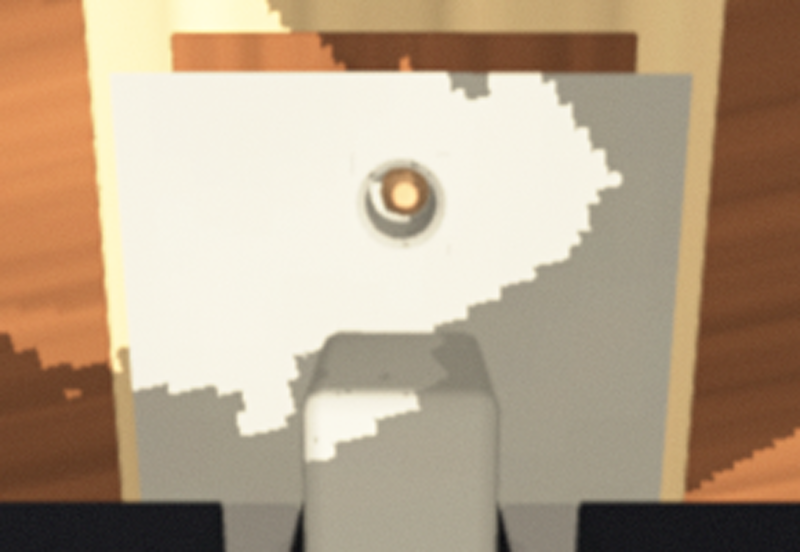

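Request:
{"name": "move_arm", "arguments": {
  "commands": [
    [0,0,0,0,0,0,0],
    [0,0,0,0,0,0,0],
    [0,0,0,0,0,0,0],
    [0,0,0,0,0,0,0],
    [0,0,0,0,0,0,0],
    [0,0,0,0,0,0,0],
    [0,0,0,0,0,0,0],
    [0,0,0,0,0,0,0]
  ]
}}

```text
time_s: 15.45
tcp_pos: [0.5659, 0.0058, 0.1089]
eef_rot: [-180.0, -0.1, 168.4]
contact_force: [-5.7, -0.6, 13.1]
gripper_width: 0.0257
```

Steady, with no creep. I'm handing it in.

```bash
python3 -c "
from plant import *
print(close_job())"
```

```text
the job is handed in; nothing more can be done
None
```

The mould is closed and held under pressure, and I handed the job in at about 15.5 s without letting go of the bar. I gripped the long cover across its bar at 20 N and lowered it onto the dowels in small steps. I then pressed the pair down.

**What the last checks showed:**
- **Fit:** the last wrist picture shows the small dowel inside its hole. The side picture, taken at about 4.6 mm of sink, shows a flush seam. The big dowel was hidden by the gripper.
- **Press:** the tool reads 13–14.7 N upward and the cover weighs about 5.5 N, so the load on the bed is about 19–20 N. That puts the bed about 5.5–6 mm down, and the tool's height agrees at about 5.7 mm. Pose and force stayed steady over a 0.8 s hold, with no creep in the grip.

**What was not clean:**
- A sideways push of about 5–6 N and a pitch moment of about 1.9 N m remained at the wrist. A 1.2 mm shift in x and a 0.3° turn did not remove them. They probably come from the dowels holding the cover in place, and the measured tilt of the tool is only about 0.1°.
- I took a final top picture but did not compare it with the start, so I have not checked that the bystanders stayed put. No contact with them showed up along the path.

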